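# Shut the gas cock and level the hob, keeping its corner pressed down

### The arm

A 6-joint arm with a two-finger parallel gripper is mounted at the origin on the work surface. World frame = base frame: x ahead of the robot, y to its left, z up, the work surface at z = 0. Lengths are in m, angles in rad, forces in N, time in s.
With the tool pointing down it reaches from about 0.4 to 0.925 m from the base axis. Payload 12.5 kg.
Tool frame: the origin (TCP) lies on the centre line of the jaws, within the pads' length; the fingertips stand 17 mm ahead of it and the grasp point (between the pads) lies 2 mm behind it; z points along the fingers, x is the direction in which the jaws open and shut, and the axes are right-handed (so a half turn about z gives the same grasp; the last joint's range is limited). The gripper opens to 95 mm and grips with 3 to 60 N. Pads are 20 mm wide; open, the fingers measure 119 mm over their backs; the gripper's body (75 mm by 180 mm) begins 59 mm behind the grasp point.
Start: joints at [-1.304, 0.491, 1.559, -0, 1.092, -0.106], TCP at [0.228, -0.582, 0.232] pointing down, gripper open.
Joint ranges: [-3.1, 3.1], [-0.84, 2.19], [0.05, 2.79], [-1.13, 4.28], [0.06, 2.93], [-2.69, 2.69]. Speed limits (rad/s): [2.22, 2.22, 2.79, 3.14, 3.14, 3.14].

### API

Orientations are given as [roll, pitch, yaw] about the fixed x, y, z axes, in that order (R = Rz(yaw) Ry(pitch) Rx(roll)).
In Python, from bench import * gives the robot as it stands.
- The arm moves only by the tool move_arm, never from a script. Its argument "steps" is one flat list of numbers, 4 for each row, row after row: the shift along the tool's x, y, z in cm, then the turn about the tool's z in rad. In form: [tx, ty, tz, twist, tx, ty, tz, twist, ...]. A call has 1 to 20 rows; each row shifts and turns the commanded pose from where the row before left it, along the tool's axes as they then stand; what a row does not reach is not made up. A row lasts 1/8 s, in which the tool goes at most 62.5 mm and 10.7 degrees, less where a joint would pass 70% of its speed; a pose out of reach is approached as far as the arm can. A call with a gripper value outside its range is refused whole. "jaw" is the opening, from -1 (shut) to 1 (fully open), so that 0 is half open, set as the call begins (left out, the last holds). The fingers move at their own pace and stop on an object; "squeeze" is the grip in N (left out, the last holds). Time passes only in rows, so rows that do not move let the fingers close. It gives the time, the measured TCP pose, the force and the opening at its end, in the units of the state.
- observe(): the state, without advancing time (a new reading comes with each control period).
- get_image(name): name is "scene" or "top" or "wrist"; returns a dict with "image" (400x640x3 uint8, red, green, blue), "z_map" (400x640 float32, m along the optical axis (not along the pixel's ray), 0 where there is no reading), "K" (3x3 intrinsics, pixels), "R" (3x3) and "t" (3): a world point X has camera coordinates R X + t. Camera axes: x right, y down, z forward; pixel columns grow to the right and rows downward; lengths in m; the calibration is good to about 2 mm. The wrist camera is an equidistant fisheye: a pixel r from the principal point sees the ray r / f radians off the axis. A picture is of the moment at which its call begins.
- hand_in(): hands the job in, once; it reports no verdict.
The state is a dict: "time": time; "joint_positions": joint angles; "joint_vel": joint speeds; "tau": joint torques, N m; "position": TCP position; "orientation": TCP orientation; "contact_force": force on the tool from outside, world axes, zero at the start; "moment": the same for the moment, N m; "width": finger opening in m.
Only numpy, scipy, OpenCV 4.12 (cv2) and the standard library are available. Lean on these libraries where they do the work, as an engineer would, in place of code of your own. Each camera call takes 0.05 s, during which the arm holds its last target. There are 200 camera calls.

### The job

The gas hob on the counter rocks and stands crooked. First shut its gas cock by turning the yellow lever a quarter turn clockwise, as far as it goes, so that it lies across the pipe; then take hold of the red levelling-foot knob on the hob, press that corner of the hob fully down and turn the knob until the white bubble lies between the two black lines of the spirit vial. Finish still gripping the knob and keeping the corner pressed down with the bubble between the lines, and leave the other things on the counter where they are.

Things in the scene. Friction and masses are not known exactly. Their poses are not given: they have to be found in the camera images.
- gas_pipe: copper pipe loop fixed to the counter, 195 long along its x, pipe 21 thick, its top 77 above the counter, with a brass valve in the middle; origin on the counter under the valve's spindle, so the lever turns about the vertical through this origin; z up
- gas_cock (a joint): angle in rad of the yellow lever about the vertical spindle: 0 = open (lever along the pipe, pointing along gas_pipe's +x), grows clockwise seen from above, stops at 1.57 = shut (lever along gas_pipe's -y). Stays where it is left; turns with about 2 N at the lever's end
- cock_grip (a point): point on the yellow lever to hold it, 85 from the spindle, at mid height of the lever (117 above the counter). Lever: 14 wide, 16 high (underside 109, top 125 above the counter), reaching from the spindle to 105 out; 32 free between its underside and the pipe. x of this frame points outward along the lever, z up
- hob_base: feet of the single-burner gas hob (steel box with a black glass top, 300 along its x, 380 along its y, glass face 85 above the counter; pan supports reach 126); origin on the counter under the hob's centre, z up. The hob tilts by under 2 degrees about a line along its x near its -y edge (y = -170)
- corner_lift (a joint): rad, how far the knob's side of the hob has rocked up off its foot: 0.016 when left alone (knob 5 mm up), 0 when pressed fully down to a hard stop. Springy: starts to move at about 3 N downward on the knob, fully down at about 10 N. The bubble reads true only when this is 0
- foot_knob (a joint): angle in rad of the levelling knob about its upright axis, grows clockwise seen from above, range -1.8 to 0.8; starts between -1.4 and -0.6 (foot too short). Clockwise lengthens the foot: the knob and its side of the hob rise 3.5 mm per rad and the bubble moves towards the knob's side (+y of the vial) by 15.4 mm per rad. Turns with about 0.15 N m and stays where it is left
- knob_grip (a point): point on the knob's axis to grip it, in the wing, 12 below the wing's top and 16 above the flange's upper face (about 113 above the counter). x of this frame runs along the wing, y across it, z up (it turns with the knob)
- knob_wing: the red levelling knob, at x = -105, y = +150 from hob_base's origin: a round flange 52 across and 8 thick carrying an upright wing 46 long (its x), 14 wide (its y), top 36 above this origin; origin on the axis at the flange's underside, z up. It sits 4 above the glass
- vial_mid (a point): middle of the yellow-green spirit vial, a tube 100 long and 21 thick in a white holder on the hob's far side (x = +120 from the hob's centre). y of this frame runs along the tube towards the knob's side. Two black lines across the tube at y = -14.5 and +14.5
- bubble_mid (a point): middle of the white bubble in the vial, 20 long; it slides along the vial's y, goes to the higher side and takes about 1 s to settle. Pressing the corner fully down moves it about 22 mm towards -y
- diya_plate: bystander: round steel plate, 220 across, with five small clay diyas on it (26 high); origin under its centre
- pump_bottle: bystander: empty stainless steel push-pump bottle, 72 across, 200 tall; origin under its centre
- container: bystander: orange plastic lid-lock box 165 x 127 x 74 high; origin under its centre
- coaster: bystander: round wooden coaster, 92 across, 8 thick; origin under its centre
- tongs: bystander: closed steel kitchen tongs, about 250 long along its x, 22 wide, 18 high; origin under its middle
- tumbler: bystander: open steel tumbler, 72 across, 100 tall; origin under its centre
There are look-alikes about, which are no part of the job. Of the things like the gas_pipe, leave any that is purple; of the rest the larger one is meant.

How it is judged:
On the way, in this order (a step that is already met when the one before it is completed fails the run):
1. the gas cock is shut (value of joint gas_cock above 1.47 rad), for 0.2 s.
2. the knob is held, the corner pressed down and the bubble between the lines (y of bubble_mid in the frame of vial_mid between -0.004 and 0.004 m and value of joint corner_lift below 0.004 rad and contact force between the fingers and knob_wing above 2 N), for 0.3 s.
At the end, for the whole second after the job is handed in: The gas cock is within 0.1 rad of its shut stop; the bubble's middle is within 4 mm of the vial's middle (bubble between the lines) while the knob's corner is pressed down to within 0.004 rad (1.3 mm at the knob) of its stop; the fingers still hold the knob (over 2 N) and the knob is not turning (all of step 2 and value of joint gas_cock above 1.47 rad and velocity of joint foot_knob between -0.1 and 0.1 rad/s); the arm keeps its last pose, push and grip.
It fails at once if another thing on the counter is moved by more than 30 mm (distance of any of diya_plate, pump_bottle, container, coaster, tongs, tumbler from where it was at the start of the episode above 0.03 m).
It fails at once if an upright thing is tipped (angle between any of pump_bottle, tumbler, diya_plate's own z axis and vertical above 0.3 rad).
It also fails if it takes over 64 s, if anything falls off the work surface, if the arm or the gripper's body presses on something with over 40 N, if the wrist force passes 120 N, or if a joint passes its speed limit or range.

## Working session

There is one attempt and no reset: what is moved stays moved. The work goes in short steps, Python scripts to look and compute and a tool call to move; the robot and the scene stay as the last step left them, time stands still between calls to the robot, and variables do not carry over. Pictures are saved under pics/ and viewed, about 8 in all and at most 12, crops included, and the job is handed in when it is done.

Besides the shell and the picture viewer there is one more tool, called after ">>>" as a command line: name --argument value ..., lists and objects as JSON in quotes. move_arm: Moves the arm, as the interface text tells. Its arguments: {"type":"object","properties":{"steps":{"type":"array"},"jaw":{"type":"number"},"squeeze":{"type":"number"}},"required":["steps"]}

```bash
mkdir -p pics; cat > h.py <<'E'
from bench import *
import numpy as np, cv2
def pts(d):
    z=d["z_map"]; K=d["K"]; v,u=np.mgrid[:400,:640]
    c=np.stack([(u-K[0,2])/K[0,0]*z,(v-K[1,2])/K[1,1]*z,z],-1)
    return (c-d["t"])@d["R"]   # R^T (c-t)
def ray(d,u,v,h):
    K=d["K"]; r=d["R"].T@np.array([(u-K[0,2])/K[0,0],(v-K[1,2])/K[1,1],1.]); o=-d["R"].T@d["t"]
    return o+r*(h-o[2])/r[2]
def save(n,im): cv2.imwrite("pics/"+n,im[...,::-1])
E
python3 - <<'E'
from h import *
a=get_image("top");b=get_image("scene")
np.savez("a.npz",**a);np.savez("b.npz",**b)
save("top.png",a["image"]);save("scene.png",b["image"])
print(observe()["orientation"],observe()["contact_force"], observe()["time"])
E
```

```text
[-3.14149258e+00  1.05995992e-03 -1.19798713e+00] [-0.66421406  1.20443556 -0.16118023] 0.1
```

View pics/top.png

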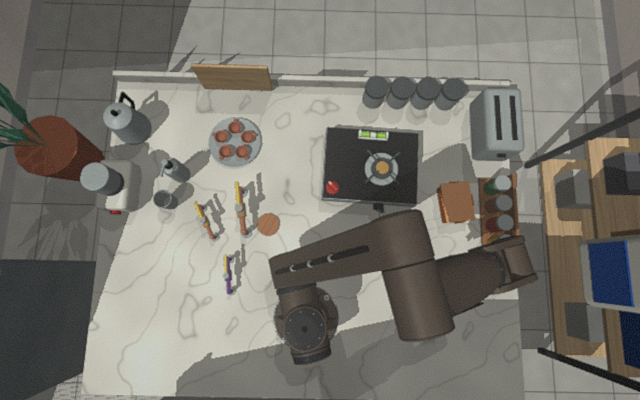

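View pics/scene.png

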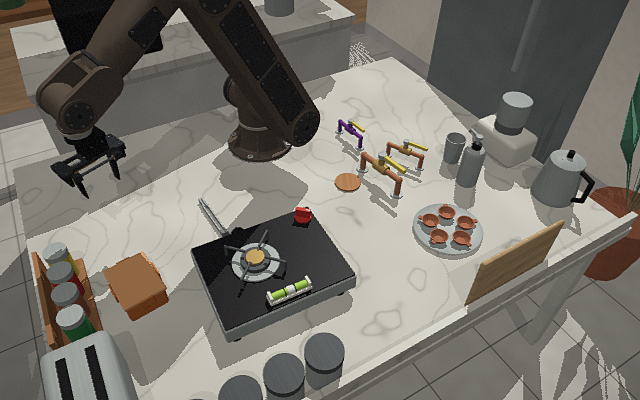

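Three pipes in the top view: purple at (229,273), copper at (205,220) and copper at (241,208). The (241,208) one looks larger, so I'll measure both and check in an enlarged crop.

```bash
python3 - <<'E'
from h import *
a=dict(np.load("a.npz"));b=dict(np.load("b.npz"))
for n,d in (("top",a),("scene",b)):
    P=pts(d); hsv=cv2.cvtColor(d["image"],cv2.COLOR_RGB2HSV); ok=(d["z_map"]>0)&(abs(P[...,0])<1.3)&(abs(P[...,1])<1.2)&(P[...,2]>-.05)
    for c,m in (("yellow",cv2.inRange(hsv,(21,140,90),(32,255,255))),("copper",cv2.inRange(hsv,(5,90,60),(17,255,255))),("red",cv2.inRange(hsv,(0,190,100),(4,255,255))|cv2.inRange(hsv,(174,180,100),(180,255,255))),("green",cv2.inRange(hsv,(33,120,120),(50,255,255)))):
        k,l,s,ce=cv2.connectedComponentsWithStats(m)
        for i in range(1,k):
            if s[i,4]<12: continue
            q=P[(l==i)&ok]
            if len(q)<8: continue
            mu=q.mean(0); w,v=np.linalg.eigh(np.cov(q[:,:2].T)); pr=(q[:,:2]-mu[:2])@v[:,1]
            print(n,c,s[i,4],ce[i].round(),mu.round(3),"zmax",np.percentile(q[:,2],95).round(3),"len",np.ptp(pr).round(3),"ang",np.degrees(np.arctan2(v[1,1],v[0,1])).round(1))
c1=cv2.resize(a["image"][165:305,180:290],None,fx=4,fy=4,interpolation=3)
c2=cv2.resize(b["image"][115:205,325:435],None,fx=3,fy=3,interpolation=3)
o=np.zeros((560,800,3),np.uint8);o[:,:440]=c1;o[:270,450:780]=c2
c3=cv2.resize(b["image"][200:310,230:340],None,fx=2.6,fy=2.6,interpolation=3);o[272:272+286,450:450+286]=c3
save("crop.png",o)
E
```

```text
top yellow 41 [237. 192.] [0.47  0.273 0.127] zmax 0.131 len 0.083 ang -172.8
top yellow 22 [198. 210.] [0.405 0.426 0.097] zmax 0.101 len 0.061 ang -152.7
top yellow 19 [225. 265.] [0.197 0.309 0.094] zmax 0.099 len 0.056 ang -174.7
top copper 108 [208.  68.] [0.949 0.403 0.184] zmax 0.203 len 0.116 ang 89.4
top copper 53 [231.  67.] [0.95  0.311 0.192] zmax 0.203 len 0.072 ang 91.0
top copper 32 [251.  67.] [0.95  0.232 0.197] zmax 0.203 len 0.054 ang 91.1
top copper 12 [263.  68.] [0.95  0.187 0.197] zmax 0.202 len 0.015 ang 94.0
top copper 12 [241.  71.] [0.948 0.276 0.167] zmax 0.181 len 0.026 ang 91.4
top copper 52 [203.  79.] [0.948 0.445 0.095] zmax 0.141 len 0.052 ang 89.4
top copper 25 [213.  77.] [0.948 0.402 0.115] zmax 0.134 len 0.046 ang 89.0
top copper 30 [230.  77.] [0.948 0.331 0.117] zmax 0.137 len 0.055 ang 88.2
top copper 125 [234. 127.] [0.773 0.323 0.017] zmax 0.028 len 0.068 ang 175.2
top copper 123 [220. 136.] [0.731 0.379 0.018] zmax 0.031 len 0.062 ang 68.8
top copper 125 [248. 136.] [0.733 0.265 0.017] zmax 0.029 len 0.059 ang 95.9
top copper 131 [225. 151.
[... 2233 characters left out ...]
 -0.811  0.094] zmax 0.103 len 0.323 ang 179.7
scene copper 2746 [136. 285.] [ 0.487 -0.595  0.066] zmax 0.077 len 0.177 ang -172.9
scene copper 697 [ 87. 297.] [ 0.418 -0.724  0.02 ] zmax 0.083 len 0.276 ang 178.9
scene copper 26 [ 50. 285.] [ 0.337 -0.804  0.032] zmax 0.076 len 0.084 ang -168.2
scene copper 44 [ 57. 308.] [ 0.436 -0.798  0.042] zmax 0.097 len 0.096 ang -160.9
scene copper 98 [ 63. 337.] [ 0.514 -0.803  0.018] zmax 0.036 len 0.073 ang -173.2
scene red 78 [301. 219.] [ 0.517 -0.105  0.097] zmax 0.101 len 0.046 ang 46.1
scene green 74 [301. 284.] [ 0.73  -0.222  0.109] zmax 0.112 len 0.031 ang 86.6
scene green 85 [279. 293.] [ 0.726 -0.284  0.109] zmax 0.113 len 0.04 ang 84.8
```

View pics/crop.png

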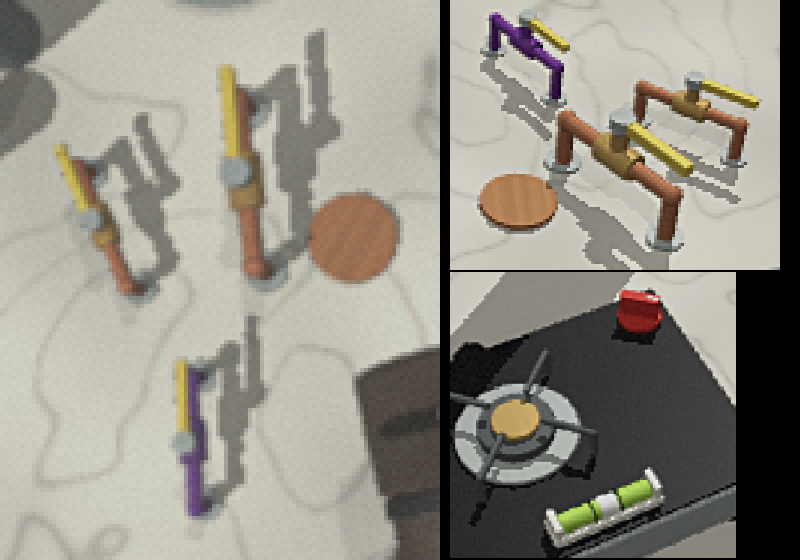

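Crop: the purple pipe is smallest. The copper pipe at (205,220) has its top at about 62 mm. The copper pipe at (241,208) has its top at about 77 mm, so it's the larger and matches the description: that's the target. The scene view shows the red knob at (301,217) and the vial at about (290,290). Next I'll work out the spindle position and lever direction.

```bash
python3 - <<'E'
from h import *
a=dict(np.load("a.npz"));b=dict(np.load("b.npz"))
print("cap top",ray(a,238.7,207.3,.13).round(3),"scene",ray(b,325+(622-450)/3,115+117/3,.13).round(3))
for n,d in (("top",a),("scene",b)):
    hsv=cv2.cvtColor(d["image"],cv2.COLOR_RGB2HSV); m=cv2.inRange(hsv,(21,110,70),(33,255,255))
    k,l,s,ce=cv2.connectedComponentsWithStats(m)
    i=min(range(1,k),key=lambda i:np.hypot(*(ce[i]-((237,192) if n=="top" else (394,165)))))
    v,u=np.nonzero(l==i); q=np.array([ray(d,x,y,.122)[:2] for x,y in zip(u,v)])
    vx,vy,x0,y0=cv2.fitLine(q.astype(np.float32),cv2.DIST_L2,0,.01,.01).ravel()
    pr=(q-[x0,y0])@[vx,vy]
    print(n,np.degrees(np.arctan2(vy,vx)),"ends",[x0+pr.min()*vx,y0+pr.min()*vy],[x0+pr.max()*vx,y0+pr.max()*vy])
E
```

```text
cap top [0.412 0.263 0.13 ] scene [0.421 0.257 0.13 ]
top 9.314965 ends [np.float64(0.4291613828991826), np.float64(0.26639921024571744)] [np.float64(0.5123602365773016), np.float64(0.2800458602008115)]
scene 6.7370563 ends [np.float64(0.42647519411194756), np.float64(0.2613617561560753)] [np.float64(0.5239138017399761), np.float64(0.2728720544846599)]
```

>>> move_arm --steps '[0,-3,0,0,-2,-5,0,0,-2,-5,0,0,-2,-5,0,0,-2,-5,0,0]' --jaw -1

```text
time: 0.72
position: [0.4138, -0.4224, 0.2315]
orientation: [3.141, 0.0, -1.198]
contact_force: [0.7, -0.9, -0.2]
width: 0.0503
```

>>> move_arm --steps '[-3.75,-3.16,0,0,-3.75,-3.16,0,0,-3.75,-3.16,0,0,-3.75,-3.16,0,0,-3.75,-3.16,0,0,-3.75,-3.16,0,0,-3.75,-3.16,0,0,-3.75,-3.16,0,0,-4.45,-1.14,0,0,-4.45,-1.14,0,0,-4.45,-1.14,0,0,-4.45,-1.14,0,0,-4.45,-1.14,0,0,-4.45,-1.14,0,0,-4.45,-1.14,0,0,-4.45,-1.14,0,0]'

```text
time: 2.72
position: [0.4937, 0.3139, 0.2314]
orientation: [3.141, -0.0, -1.198]
contact_force: [1.3, -1.2, 0.4]
width: 0.0004
```

```bash
cat >> h.py <<'E'
def wray(d,u,v,h):
    K=d["K"]; x=(u-K[0,2]);y=(v-K[1,2]); r=np.hypot(x,y); th=r/K[0,0]
    c=np.array([np.sin(th)*x/max(r,1e-9),np.sin(th)*y/max(r,1e-9),np.cos(th)]); w=d["R"].T@c; o=-d["R"].T@d["t"]
    return o+w*(h-o[2])/w[2]
E
python3 - <<'E'
from h import *
d=get_image("wrist"); save("w1.png",d["image"]); np.savez("w1.npz",**d); s=observe(); print(s["position"],s["joint_positions"],s["width"])
hsv=cv2.cvtColor(d["image"],cv2.COLOR_RGB2HSV); m=cv2.inRange(hsv,(21,140,80),(33,255,255))
k,l,st,ce=cv2.connectedComponentsWithStats(m)
for i in range(1,k):
    if st[i,4]<60: continue
    v,u=np.nonzero(l==i); q=np.array([wray(d,x,y,.125)[:2] for x,y in zip(u,v)])
    vx,vy,x0,y0=cv2.fitLine(q.astype(np.float32),cv2.DIST_L2,0,.01,.01).ravel(); pr=(q-[x0,y0])@[vx,vy]
    print(st[i],ce[i].round(),np.degrees(np.arctan2(vy,vx)),x0+pr.min()*vx,y0+pr.min()*vy,x0+pr.max()*vx,y0+pr.max()*vy)
E
```

```text
[0.49297279 0.31798313 0.23131572] [4.59779031e-01 4.36413850e-01 1.65646878e+00 1.37657596e-03
 1.04834237e+00 1.65526938e+00] 0.0003641088997653133
[ 339  190   32   65 1024] [355. 223.] 7.87924 0.45699549803766315 0.2738023443984059 0.5192538234670714 0.28241841049258853
[181 197  22  62 604] [192. 228.] 26.675756 0.39856313539465393 0.4051532303241719 0.4547439841607678 0.4333794760839428
[613 363  27  33 394] [627. 379.] 76.8798 0.28138010330081686 -0.8327237874767679 0.38129258789966297 -0.4040600055534129
```

View pics/w1.png

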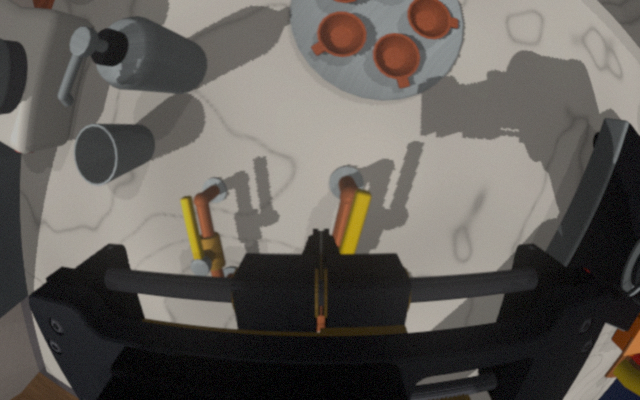

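>>> move_arm --steps '[0,0,3.8,0,0,0,3.8,0,0,0,3.8,0,0,0,0,0,1.3,0.26,0,0,1.3,0.26,0,0,1.7,0.36,0,0,1.7,0.36,0,0,1.44,1,0,0,1.44,1,0,0,0.87,1.4,0,0,0.87,1.4,0,0,0.27,1.1,0,0,0.27,1.1,0,0,0,0.7,0,0,0,0.7,0,0,0,0,0,0]'

```text
time: 4.9
position: [0.4475, 0.1743, 0.1182]
orientation: [-3.135, -0.001, -1.198]
contact_force: [11.7, 5.9, -4.0]
width: 0.0005
```

```bash
python3 - <<'E'
from h import *
d=get_image("top"); b=get_image("scene"); o=np.zeros((560,800,3),np.uint8)
o[:,:440]=cv2.resize(d["image"][165:305,180:290],None,fx=4,fy=4,interpolation=3)
o[:270,450:780]=cv2.resize(b["image"][115:205,325:435],None,fx=3,fy=3,interpolation=3); save("c2.png",o)
s=observe();print(s["position"],s["contact_force"])
for n,d in (("top",d),("scene",b)):
    hsv=cv2.cvtColor(d["image"],cv2.COLOR_RGB2HSV); m=cv2.inRange(hsv,(21,110,70),(33,255,255))
    k,l,st,ce=cv2.connectedComponentsWithStats(m)
    for i in range(1,k):
        v,u=np.nonzero(l==i); q=np.array([ray(d,x,y,.122)[:2] for x,y in zip(u,v)]); c=q.mean(0)
        if len(q)<10 or not(.35<c[0]<.55 and .12<c[1]<.32): continue
        vx,vy,x0,y0=cv2.fitLine(q.astype(np.float32),cv2.DIST_L2,0,.01,.01).ravel()
        print(n,len(q),c,np.degrees(np.arctan2(vy,vx)))
E
```

```text
[0.44746942 0.17432474 0.11815014] [10.93727206  7.14238441 -4.04898786]
scene 37 [0.42806527 0.22801917] -68.75176
```

View pics/c2.png

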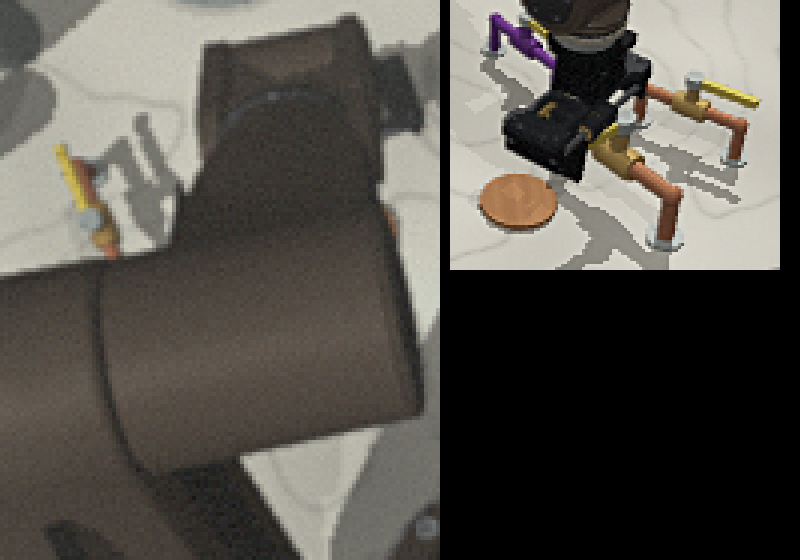

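Force rose to 11 N against a 2 N lever, so it's at the stop. One small extra push, then I'll back off, lift and check the angle.

>>> move_arm --steps '[-0.07,0.2,0,0,0,0,0,0,0,0,0,0,1.1,-2.8,0,0,0,0,-4,0,0,0,-4,0,3.5,-3.5,-3,0,3.5,-3.5,0,0,3.5,-3.5,0,0]'

```text
time: 6.12
position: [0.61, 0.1131, 0.228]
orientation: [3.142, -0.0, -1.197]
contact_force: [0.6, 0.8, 0.0]
width: 0.0005
```

```bash
python3 - <<'E'
from h import *
d=get_image("top"); b=get_image("scene")
s=observe();print(s["time"],s["position"],s["contact_force"])
for n,d in (("top",d),("scene",b)):
    np.savez(n[0]+"2.npz",**d)
    hsv=cv2.cvtColor(d["image"],cv2.COLOR_RGB2HSV); m=cv2.inRange(hsv,(21,110,70),(33,255,255))
    k,l,st,ce=cv2.connectedComponentsWithStats(m)
    for i in range(1,k):
        v,u=np.nonzero(l==i); q=np.array([ray(d,x,y,.122)[:2] for x,y in zip(u,v)]); c=q.mean(0)
        if len(q)<10 or not(.35<c[0]<.55 and .12<c[1]<.32): continue
        vx,vy,x0,y0=cv2.fitLine(q.astype(np.float32),cv2.DIST_L2,0,.01,.01).ravel()
        print(n,len(q),c,np.degrees(np.arctan2(vy,vx)))
    print(n,"red")
    m=cv2.inRange(hsv,(0,150,60),(6,255,255))|cv2.inRange(hsv,(172,150,60),(180,255,255))
    k,l,st,ce=cv2.connectedComponentsWithStats(m)
    for i in range(1,k):
        if st[i,4]>10: print(st[i],ce[i],ray(d,*ce[i],.11).round(3))
o=np.zeros((600,800,3),np.uint8)
o[:270,:330]=cv2.resize(b["image"][115:205,325:435],None,fx=3,fy=3,interpolation=3)
o[:270,340:670]=cv2.resize(b["image"][200:290,270:380],None,fx=3,fy=3,interpolation=3)
o[280:600,:800]=cv2.resize(b["image"][268:308,250:350],None,fx=8,fy=8,interpolation=3)
save("c3.png",o)
E
```

```text
6.225 [0.61176078 0.11172877 0.22669138] [-0.16682078  0.76462312 -0.5496987 ]
top red
[111 211  10   3  25] [115.36 212.04] [0.386 0.736 0.11 ]
scene red
[294 207  18  16 221] [302.18552036 214.95475113] [ 0.517 -0.101  0.11 ]
[ 67 271  18  25 129] [ 77.28682171 283.35658915] [ 0.442 -0.725  0.11 ]
[ 53 284   5   3  12] [ 54.58333333 284.83333333] [ 0.418 -0.776  0.11 ]
```

View pics/c3.png

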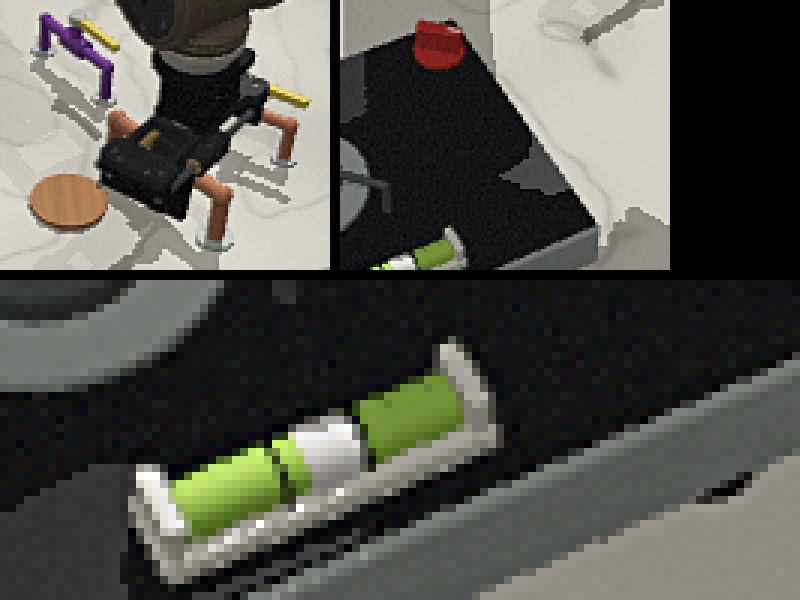

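Scene view: bubble about 3–4 mm to +y with the corner up, and the vial is clear. The lever is hidden by the hand. Next stop is above the knob.

>>> move_arm --steps '[2.7,3.75,0,0,2.7,3.75,0,0,2.7,3.75,0,0,2.7,3.75,0,0,2.7,3.75,0,0,2.7,3.75,0,0,0,0,0,0,0,0,0,0]' --jaw 0

```text
time: 7.22
position: [0.4584, -0.1186, 0.2276]
orientation: [3.141, 0.0, -1.198]
contact_force: [-0.1, -0.3, -0.5]
width: 0.0473
```

```bash
python3 - <<'E'
from h import *
w=get_image("wrist"); t=get_image("top"); b=get_image("scene"); np.savez("w3.npz",**w)
s=observe();print(s["time"],s["position"],s["contact_force"],s["joint_positions"])
for n,d in (("top",t),("scene",b)):
    hsv=cv2.cvtColor(d["image"],cv2.COLOR_RGB2HSV); m=cv2.inRange(hsv,(21,110,70),(33,255,255))
    k,l,st,ce=cv2.connectedComponentsWithStats(m)
    for i in range(1,k):
        v,u=np.nonzero(l==i); q=np.array([ray(d,x,y,.122)[:2] for x,y in zip(u,v)]); c=q.mean(0)
        if len(q)<10 or not(.35<c[0]<.55 and .12<c[1]<.32): continue
        vx,vy,x0,y0=cv2.fitLine(q.astype(np.float32),cv2.DIST_L2,0,.01,.01).ravel()
        print(n,len(q),c,np.degrees(np.arctan2(vy,vx)))
hsv=cv2.cvtColor(w["image"],cv2.COLOR_RGB2HSV); m=cv2.inRange(hsv,(0,150,40),(6,255,255))|cv2.inRange(hsv,(172,150,40),(180,255,255))
k,l,st,ce=cv2.connectedComponentsWithStats(m)
for i in range(1,k):
    if st[i,4]>40: print(st[i],ce[i],wray(w,*ce[i],.11).round(3))
i=1+np.argmax(st[1:,4]); x,y=ce[i].astype(int); x=np.clip(x,55,584);y=np.clip(y,55,344)
o=np.zeros((600,800,3),np.uint8); o[:400,:]=cv2.resize(w["image"],(640,400))[:, :640].repeat(1,0) if 0 else 0
o[:440,:440]=cv2.resize(w["image"][y-55:y+55,x-55:x+55],None,fx=4,fy=4,interpolation=3)
o[:360,450:800]=cv2.resize(t["image"][165:255,205:292],(350,360),interpolation=3)
save("c4.png",o); print("crop origin",x-55,y-55)
E
```

```text
7.375 [ 0.45882431 -0.11816434  0.22752562] [ 0.24372531 -0.02999425  0.40174558] [-3.91601851e-01  2.82156876e-01  1.92170901e+00  3.64839900e-07
  9.37909338e-01  8.04909933e-01]
top 79 [0.42084864 0.20861377] -80.55975
scene 134 [0.42747685 0.20135264] -80.0705
[ 285  110   58   58 2394] [313.84043442 138.56599833] [ 0.51  -0.093  0.11 ]
[591 325  24  32 260] [601.81923077 338.88846154] [ 0.402 -0.685  0.11 ]
crop origin 258 83
```

View pics/c4.png

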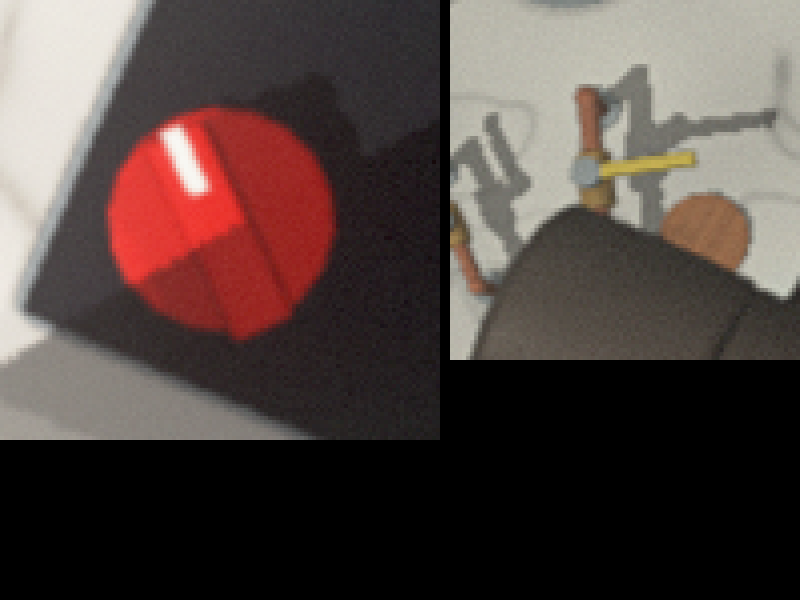

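The lever now lies across the pipe at -80°, an 88–90° turn to its stop. The knob's wing is clear, running from (304,114) to (324,163) in the wrist picture. I'll compute its centre and yaw.

```bash
python3 - <<'E'
from h import *
w=dict(np.load("w3.npz"))
p=wray(w,304.2,114.2,.127);q=wray(w,324.2,163,.127); c=(p+q)/2; d=q-p
print(p,q,c,np.linalg.norm(d),np.degrees(np.arctan2(d[1],d[0])),"flange circ",wray(w,258+221/4,83+220/4,.097))
yaw=-1.198; e=c[:2]-np.array([.4588,-.1182]); print(e, e@[np.cos(yaw),np.sin(yaw)],e@[np.sin(yaw),-np.cos(yaw)])
z=w["z_map"]; print(z[125:150:8,300:330:6])
E
```

```text
[ 0.52686058 -0.07847835  0.127     ] [ 0.49511703 -0.10836777  0.127     ] [ 0.51098881 -0.09342306  0.127     ] 0.04360080662616344 -136.72313076380559 flange circ [ 0.50882162 -0.09257331  0.097     ]
[0.05218881 0.02477694] -0.004066810557870277 -0.05762837442211466
[[0.2480553  0.24774383 0.24827583 0.27486256 0.2747672 ]
 [0.25136447 0.2502851  0.24960534 0.25170746 0.2770274 ]
 [0.27937946 0.25191158 0.25156793 0.2521846  0.27952617]
 [0.280004   0.27986962 0.25244454 0.25297064 0.2538331 ]]
```

>>> move_arm --steps '[-0.05,-2.9,0,0,-0.05,-2.9,0,0,0,0,2,-0.127,0,0,2,-0.125,0,0,1,-0.125,0,0,0,0]'

```text
time: 8.12
position: [0.5121, -0.0962, 0.1769]
orientation: [3.141, 0.001, -0.821]
contact_force: [-0.6, -0.1, 0.3]
width: 0.0476
```

```bash
python3 - <<'E'
from h import *
w=get_image("wrist"); np.savez("w4.npz",**w); b=get_image("scene")
s=observe();print(s["time"],s["position"],s["orientation"],s["contact_force"])
o=np.zeros((600,800,3),np.uint8); o[:480,:480]=cv2.resize(w["image"][160:400,200:440],None,fx=2,fy=2,interpolation=3)
o[:330,490:790]=cv2.resize(b["image"][170:236,270:330],None,fx=5,fy=5,interpolation=3)
save("c5.png",o)
E
```

```text
8.225 [ 0.51247974 -0.0965791   0.17786598] [-3.14153253e+00 -2.23815821e-04 -8.23006949e-01] [-0.34722932  0.72882937  0.95242682]
```

View pics/c5.png

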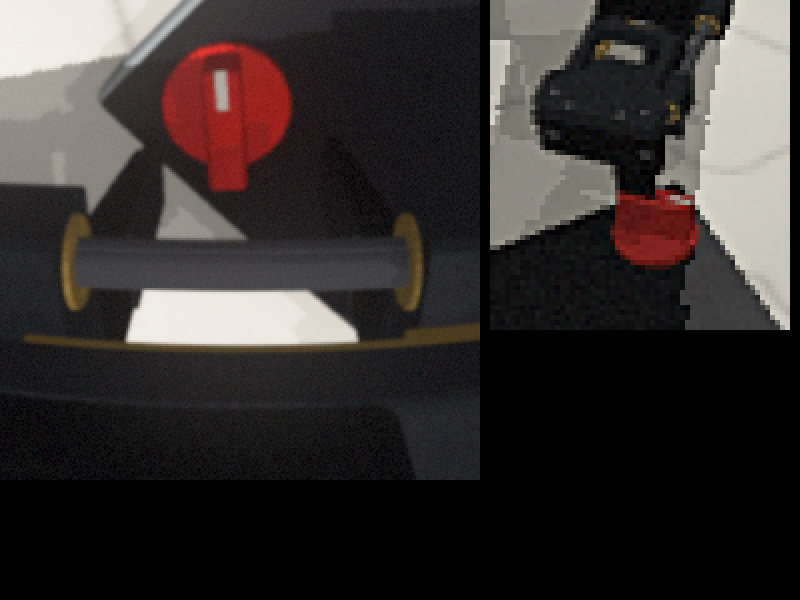

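```bash
python3 - <<'E'
from h import *
w=dict(np.load("w4.npz")); yaw=-.822
for h in (.12,.127,.13):
    p=wray(w,311.,188,h);q=wray(w,314,254.5,h); c=(p+q)/2; d=q-p; e=c[:2]-np.array([.5123,-.0964])
    print(h,c,np.linalg.norm(d),np.degrees(np.arctan2(d[1],d[0])), "tool",e@[np.cos(yaw),np.sin(yaw)],e@[np.sin(yaw),-np.cos(yaw)])
K=w["K"];u,v=313,225;r=np.hypot(u-K[0,2],v-K[1,2]);print("z map",w["z_map"][195:250:10,313])
E
```

```text
0.12 [ 0.50973216 -0.09202817  0.12      ] 0.05136366090403333 -135.0617519461444 tool -0.004950483941270996 -0.001095188884388747
0.127 [ 0.51174364 -0.09043368  0.127     ] 0.04965453318272794 -135.0617519461444 tool -0.004749127425976622 -0.003654079217898902
0.13 [ 0.51260571 -0.08975033  0.13      ] 0.04892204987359703 -135.06175194614437 tool -0.0046628317765647345 -0.004750746503688956
z map [0.2129313  0.2116977  0.2144087  0.21650133 0.21956111 0.22214232]
```

>>> move_arm --steps '[-0.45,-0.2,0,-0.03,0,0,2,0,0,0,2,0,0,0,1.85,0,0,0,0,0]'

```text
time: 8.85
position: [0.5101, -0.0921, 0.1186]
orientation: [3.141, 0.001, -0.791]
contact_force: [0.3, -0.3, 0.2]
width: 0.0475
```

>>> move_arm --steps '[0,0,0,0,0,0,0,0,0,0,0,0,0,0,0,0,0,0,0,0,0,0,0,0]' --jaw -1 --squeeze 40

```text
time: 9.6
position: [0.5092, -0.0908, 0.119]
orientation: [3.141, 0.004, -0.791]
contact_force: [-4.0, 12.2, 4.1]
width: 0.0139
```

>>> move_arm --steps '[-0.3,-0.15,0,0,0,0,0.2,0,0,0,0.2,0,0,0,0.2,0,0,0,0.2,0,0,0,0,0]'

```text
time: 10.35
position: [0.5097, -0.0889, 0.1122]
orientation: [-3.141, -0.001, -0.791]
contact_force: [-3.4, 3.2, 18.2]
width: 0.0137
```

```bash
cat > bub.py <<'E'
from h import *
import sys
def prof(im):
    A=np.array([271.,296.4]);B=np.array([309.,282.4]);n=np.array([-(B-A)[1],(B-A)[0]])/np.hypot(*(B-A))
    t=np.linspace(0,1,161); f=0
    for o in (-1.5,-.75,0,.75,1.5):
        p=A+t[:,None]*(B-A)+n*o; f=f+cv2.remap(im.astype(np.float32),p[None,:,0].astype(np.float32),p[None,:,1].astype(np.float32),1)[0]/5
    return f
if __name__=="__main__":
    b=get_image("scene"); s=observe(); print(s["time"],s["position"][2],s["orientation"][2],s["contact_force"])
    save(sys.argv[1],cv2.resize(b["image"][262:312,245:345],None,fx=8,fy=8,interpolation=3))
    f=prof(b["image"]); w=f[:,2]; v=f.max(1)
    print("blue",w[::4].astype(int)); print("max",v[::4].astype(int))
    m=w>0.5*(w[40:130].max()+np.median(w)); i=np.nonzero(m[8:150])[0]+8; print("bubble idx",i.min(),i.max(),i.mean())
E
python3 - <<'E'
from bub import *
b=dict(np.load("b.npz")); f=prof(b["image"]); print(f[::4,2].astype(int),f[::4].max(1).astype(int))
E
python3 bub.py v1.png
```

```text
[215 125  74  77  78  78  77  77  77  75  76  75  76  74  42  53  66  99
 174 183 181 182 184 192 161  60  44  66  66  64  64  64  63  62  62  62
  59  56  70 136 183] [219 180 181 184 182 181 181 180 179 178 177 178 179 177  95 125 175 175
 182 187 187 188 189 195 180  95 124 166 164 161 160 160 159 158 157 157
 157 156 121 145 191]
10.4 0.11228399922627505 -0.7904966637402253 [-4.65612218  4.08709582 17.71587443]
blue [227 172  91  83  89  89  88  84  82 178 207 203 205 212 182 123 106  87
  81  78  78  75  63  54  64  43  31  50  52  52  52  52  52  52  51  51
  51  60  64 125 202]
max [228 192 179 195 198 197 196 196 193 200 207 207 209 215 184 123 180 197
 188 181 182 178 158 143 162 107  75 131 139 137 136 137 136 136 135 135
 139 163 148 142 210]
bubble idx 35 57 46.0
```

View pics/v1.png

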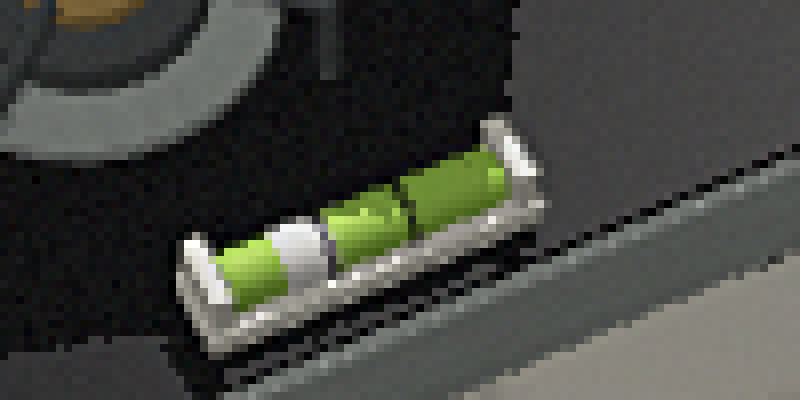

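The bubble is at about -22 mm with the corner pressed, so it needs about 1.4 rad clockwise. I'll turn 1.1 rad first, rising with the knob.

>>> move_arm --steps '[0,0,-0.03,0.11,0,0,-0.03,0.11,0,0,-0.03,0.11,0,0,-0.03,0.11,0,0,-0.03,0.11,0,0,-0.03,0.11,0,0,-0.03,0.11,0,0,-0.03,0.11,0,0,-0.03,0.11,0,0,-0.03,0.11,0,0,0,0,0,0,0,0,0,0,0,0,0,0,0,0,0,0,0,0,0,0,0,0,0,0,0,0]'

```text
time: 12.52
position: [0.5105, -0.0908, 0.1157]
orientation: [-3.137, -0.002, -1.89]
contact_force: [-4.1, -11.3, 17.4]
width: 0.0137
```

```bash
python3 bub.py v2.png
```

```text
12.575 0.11567092378919336 -1.8905475933574825 [ -5.73245693 -11.65662862  17.19862071]
blue [229 174  93  79  84  84  84  84  83  84  81  75 111 197 146 126 193 200
 206 181 100  72  77  79  71  45  42  61  59  53  54  54  54  52  50  51
  63  62  70 132 199]
max [229 202 189 190 191 190 190 190 189 189 187 186 188 203 148 130 199 204
 206 200 185 179 183 184 174 108  96 157 150 139 145 141 141 137 134 136
 161 167 136 143 207]
bubble idx 50 77 64.33333333333333
```

>>> move_arm --steps '[0.3,0,0,0,0,0,0,0,0,0,0,0,0,0,0,0,0,0,0,0,0,0,0,0,0,0,0,0,0,0,0,0]'

```text
time: 13.58
position: [0.5093, -0.0916, 0.1157]
orientation: [-3.139, 0.001, -1.891]
contact_force: [-1.2, 6.7, 20.0]
width: 0.0135
```

```bash
python3 bub.py v3.png; python3 -c "
from h import *
w=get_image('wrist');save('w5.png',cv2.resize(w['image'][160:360,200:440],None,fx=3,fy=3,interpolation=3))"
```

```text
13.625 0.1156872790549249 -1.8910288212437525 [-3.16202898  5.81296426 20.50747422]
blue [224 165  90  80  84  83  85  83  84  83  82  77  90 181 147 126 193 200
 204 183 107  73  75  79  72  41  40  62  66  55  55  53  53  50  52  59
  63  62  69 132 199]
max [225 198 188 190 191 189 190 189 189 188 187 186 188 199 148 129 198 204
 206 199 185 180 179 183 174 101  93 159 165 143 144 140 140 135 137 151
 161 166 136 144 206]
bubble idx 51 78 65.5
```

View pics/w5.png

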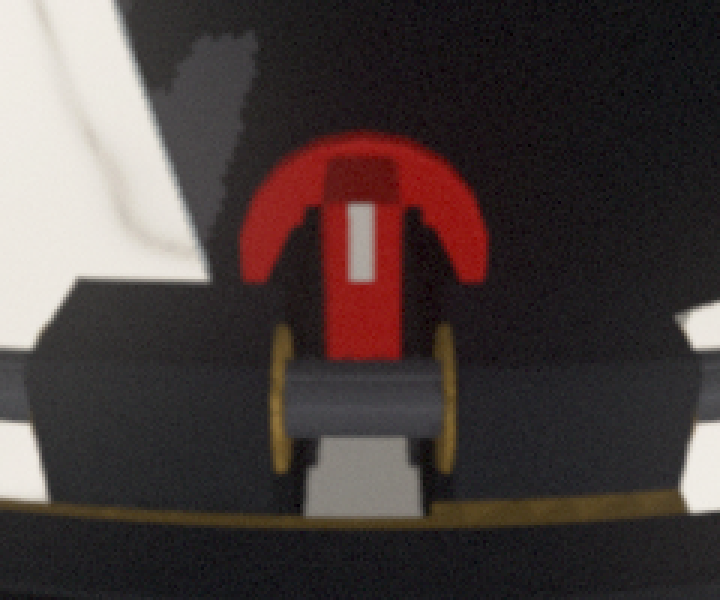

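The wing is centred and gripped firmly. The bubble is now at about -10 mm, so I'll turn about 0.6 rad more.

>>> move_arm --steps '[0,0,-0.03,0.1,0,0,-0.03,0.1,0,0,-0.03,0.1,0,0,-0.03,0.1,0,0,-0.03,0.1,0,0,-0.03,0.1,0,0,0,0,0,0,0,0,0,0,0,0,0,0,0,0,0,0,0,0,0,0,0,0,0,0,0,0,0,0,0,0,0,0,0,0,0,0,0,0]'

```text
time: 15.68
position: [0.5096, -0.0923, 0.1175]
orientation: [-3.138, 0.002, -2.489]
contact_force: [-2.5, -0.4, 19.1]
width: 0.0143
```

```bash
python3 bub.py v4.png;
```

```text
15.725 0.11753242254048009 -2.4888402999943606 [-2.75854736 -0.5944682  18.43420357]
blue [217 127  76  82  82  82  82  80  81  80  79  80  80  80  40  78 182 192
 189 189 191 197 181 101  63  34  43  72  66  57  55  56  52  55  58  63
  64  60  66 134 195]
max [220 171 184 189 187 187 186 186 185 184 183 183 185 188 109 131 191 197
 195 195 196 200 194 181 168  86 100 175 165 148 143 144 139 144 151 159
 164 164 125 144 203]
bubble idx 62 89 75.5
```

View pics/v4.png

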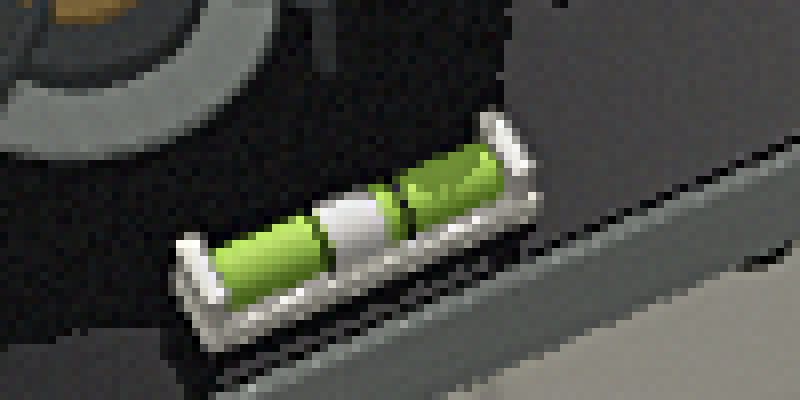

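>>> move_arm --steps '[0,0,0,0.085,0,0,0,0.085,0,0,0.05,0,0,0,0,0,0,0,0,0,0,0,0,0,0,0,0,0,0,0,0,0,0,0,0,0,0,0,0,0,0,0,0,0,0,0,0,0,0,0,0,0,0,0,0,0]'

```text
time: 17.48
position: [0.5099, -0.0925, 0.1173]
orientation: [-3.138, 0.003, -2.658]
contact_force: [-1.9, -0.9, 20.5]
width: 0.0174
```

```bash
python3 bub.py v5.png; python3 -c "
from h import *
s=observe();print(s['joint_positions'],s['joint_vel'],s['width'])"
```

```text
17.525 0.11724685523743884 -2.658024830282377 [-2.58393976 -1.3278328  21.3700342 ]
blue [216 127  76  81  83  82  82  80  82  81  79  79  79  78  38 101 190 192
 189 190 193 201 152  81  65  36  42  61  64  58  54  52  52  52  59  64
  65  60  68 134 196]
max [219 170 184 189 188 187 187 186 186 184 183 183 185 189 107 122 196 198
 195 196 198 203 186 178 167  86  98 156 163 150 143 138 137 138 152 161
 164 165 125 144 204]
bubble idx 62 88 75.0
[-3.06576376e-01  4.95665823e-01  1.94014484e+00 -1.39546052e-03
  7.01163179e-01  2.35251775e+00] [-0.00040572  0.00123663 -0.00122192 -0.00113678 -0.00038286  0.00032691] 0.0169242619692369
```

View pics/v5.png

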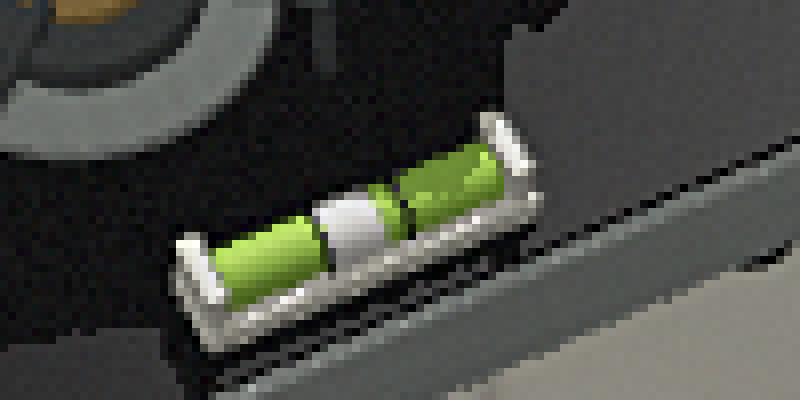

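```bash
python3 - <<'E'
from h import *
w=get_image('wrist'); np.savez("w6.npz",**w)
for n,im in (("w5",cv2.resize(cv2.imread("pics/w5.png")[...,::-1],(240,200),interpolation=cv2.INTER_AREA)),("now",w['image'][160:360,200:440])):
    hsv=cv2.cvtColor(np.ascontiguousarray(im),cv2.COLOR_RGB2HSV)
    red=cv2.inRange(hsv,(0,150,40),(6,255,255))|cv2.inRange(hsv,(172,150,40),(180,255,255))
    k,l,st,ce=cv2.connectedComponentsWithStats(red)
    for i in range(1,k):
        if st[i,4]>30: print(n,"red",st[i],ce[i].round(1))
    wm=cv2.inRange(hsv,(0,0,110),(180,90,255))
    k,l,st,ce=cv2.connectedComponentsWithStats(wm)
    for i in range(1,k):
        x,y,ww,hh,a=st[i]
        if 60<a<900 and 60<ce[i][0]<180 and 30<ce[i][1]<130:
            v,u=np.nonzero(l==i); print(n,"white",st[i],ce[i].round(1),cv2.minAreaRect(np.stack([u,v],1).astype(np.float32)))
E
```

```text
w5 red [  80   43   84   77 3438] [121.4  76. ]
w5 white [116  68   9  26 229] [120.   80.4] ((120.0, 80.5), (25.0, 8.0), 90.0)
now red [  81   43   85   77 3524] [123.4  77. ]
now white [110  69  14  26 210] [116.5  81.3] ((116.4957046508789, 81.38197326660156), (26.173120498657227, 8.199366569519043), 76.60750579833984)
```

>>> move_arm --steps '[0,0,-0.12,0,0,0,0,0,0,0,0,0,0,0,0,0,0,0,0,0,0,0,0,0,0,0,0,0,0,0,0,0,0,0,0,0,0,0,0,0]' --squeeze 58

```text
time: 18.82
position: [0.5099, -0.0926, 0.1181]
orientation: [-3.138, 0.002, -2.657]
contact_force: [-0.0, -2.4, 15.9]
width: 0.0165
```

```bash
cat >> bub.py <<'E'
    w=get_image('wrist'); im=np.ascontiguousarray(w['image'][160:360,200:440]); hsv=cv2.cvtColor(im,cv2.COLOR_RGB2HSV)
    wm=cv2.inRange(hsv,(0,0,110),(180,90,255)); k,l,st,ce=cv2.connectedComponentsWithStats(wm)
    for i in range(1,k):
        if 60<st[i,4]<900 and 60<ce[i][0]<180 and 30<ce[i][1]<130:
            v,u=np.nonzero(l==i); print("mark",cv2.minAreaRect(np.stack([u,v],1).astype(np.float32)))
E
python3 bub.py v6.png
```

```text
18.875 0.11807761057343027 -2.657326802287037 [-0.0663728  -3.38921839 15.38021708]
blue [217 128  76  80  81  82  81  79  80  80  79  79  78  80  45  47 112 186
 190 188 188 191 196 147  76  29  48  71  64  56  53  59  53  54  58  62
  63  59  67 136 189]
max [220 180 184 188 186 186 186 184 184 183 182 182 183 187 108 130 178 192
 194 193 194 196 199 190 167  78 115 175 163 147 142 150 140 143 150 158
 162 163 126 146 197]
bubble idx 65 92 78.5
mark ((116.79412078857422, 81.17647552490234), (25.951313018798828, 8.246211051940918), 75.96376037597656)
```

>>> move_arm --steps '[0,0,-0.1,0,0,0,0,0,0,0,0,0,0,0,0,0]'

```text
time: 19.42
position: [0.5098, -0.0928, 0.1187]
orientation: [-3.138, 0.002, -2.657]
contact_force: [0.6, -3.3, 9.7]
width: 0.0165
```

```bash
python3 bub.py v7.png|grep -v -e max
```

```text
19.475 0.1187292225195874 -2.6573012041947512 [ 0.88169255 -3.2082821   9.8450453 ]
blue [217 127  76  80  80  81  82  79  79  78  78  78  78  78  46  52  74 139
 187 187 186 186 191 190 121  36  43  70  70  68  64  60  65  57  57  62
  62  58  73 137 186]
 190 192 192 192 196 198 173  87 114 172 171 167 161 154 162 146 148 157
 160 160 126 147 194]
bubble idx 68 95 81.5
mark ((116.65773010253906, 80.96244049072266), (25.89517593383789, 8.153042793273926), 76.60750579833984)
```

>>> move_arm --steps '[0,0,-0.1,0,0,0,0,0,0,0,0,0,0,0,0,0]'

```text
time: 20.02
position: [0.5097, -0.0929, 0.1194]
orientation: [-3.138, 0.001, -2.657]
contact_force: [1.4, -5.2, 5.0]
width: 0.0168
```

```bash
python3 bub.py v8.png|grep -v -e max
```

```text
20.075 0.11936404968649338 -2.6572668027677886 [ 2.18464837 -5.32432047  6.17208009]
blue [217 127  76  79  80  80  80  79  79  78  78  78  78  73  42  57  70  78
 162 186 184 184 186 190 185  91  46  67  69  67  63  59  64  55  56  61
  60  57  71 138 185]
 181 189 190 189 191 196 189 104 126 171 169 166 159 152 160 145 147 155
 158 159 124 147 194]
bubble idx 71 98 84.5
mark ((116.66201782226562, 80.58047485351562), (26.173120498657227, 7.967746257781982), 76.60750579833984)
```

>>> move_arm --steps '[0,0,-0.1,0,0,0,0,0,0,0,0,0,0,0,0,0]'

```text
time: 20.62
position: [0.5098, -0.0931, 0.1202]
orientation: [-3.138, 0.001, -2.657]
contact_force: [1.4, -6.5, 3.4]
width: 0.016
```

```bash
python3 bub.py v9.png|grep -v -e max
```

```text
20.675 0.12019938666210137 -2.65722733285521 [ 1.91164366 -7.16203575  3.08825415]
blue [216 128  74  78  78  79  79  78  78  76  77  76  78  68  37  56  74  69
  68 137 183 181 181 185 182 102  53  64  67  65  62  58  62  63  64  62
  61  55  76 142 181]
 170 171 186 186 187 192 186 105 125 167 166 163 157 150 157 159 161 157
 158 155 124 151 189]
bubble idx 76 98 87.0
mark ((116.76471710205078, 80.55883026123047), (26.19384765625, 8.00367546081543), 75.96376037597656)
```

The bubble drifts with the press force, so I can't yet tell where the hard stop is. I'll keep releasing in steps to map height, force and bubble and find it.

>>> move_arm --steps '[0,0,-0.1,0,0,0,-0.1,0,0,0,0,0,0,0,0,0,0,0,0,0,0,0,0,0,0,0,0,0]'

```text
time: 21.6
position: [0.5098, -0.0934, 0.122]
orientation: [-3.137, 0.001, -2.657]
contact_force: [2.2, -10.6, -0.5]
width: 0.0165
```

```bash
python3 bub.py v10.png|grep -v -e max
```

```text
21.65 0.12205441809872043 -2.6571679342915333 [  2.17876292 -10.62042727   0.42043054]
blue [214 121  73  76  76  76  76  76  75  73  74  74  75  67  35  56  71  69
  68  67  64  70 145 178 167  94 156 181 178 101  58  58  59  60  59  58
  58  56  79 141 172]
 167 166 165 164 170 182 173  98 163 185 183 162 156 155 154 154 154 152
 152 150 122 150 179]
bubble idx 88 114 101.22727272727273
mark ((117.1176528930664, 79.97059631347656), (26.19384765625, 8.00367546081543), 75.96376037597656)
```

>>> move_arm --steps '[0,0,-0.1,0,0,0,-0.1,0,0,0,0,0,0,0,0,0,0,0,0,0,0,0,0,0,0,0,0,0]'

```text
time: 22.58
position: [0.5099, -0.0938, 0.1239]
orientation: [-3.137, 0.001, -2.657]
contact_force: [3.1, -13.5, -3.1]
width: 0.0165
```

```bash
python3 bub.py v11.png|grep -v -e max; python3 -c "
from h import *
s=observe();print(s['moment'],s['width'])"
```

```text
22.625 0.12390296080416449 -2.6572158582279473 [  2.88950162 -12.95900363  -3.65023808]
blue [187  91  71  75  75  74  74  73  72  71  72  72  70  51  33  61  68  67
  66  64  64  62  63  64  49  47 157 168 165 164 171 140  72  55  55  57
  53  54  79 144 167]
 162 160 160 158 159 163 132  71 160 173 170 170 174 163 150 148 146 147
 145 138 117 152 175]
bubble idx 103 125 114.0
mark ((117.558837890625, 79.73529815673828), (25.951313018798828, 8.00367546081543), 75.96376037597656)
[-2.14763655 -0.44443911  1.60723589] 0.01663280747178167
```

The kink is clear at z ≈ 0.120. Above it the height-to-force slope and bubble travel match the spring; below it the corner sits on a slightly soft stop. Going back to about 0.1184 puts it past the stop with the bubble centred.

>>> move_arm --steps '[0,0,0.1,0,0,0,0.1,0,0,0,0.1,0,0,0,0.1,0,0,0,0.1,0,0,0,0.1,0,0,0,0.04,0,0,0,0,0,0,0,0,0,0,0,0,0,0,0,0,0,0,0,0,0,0,0,0,0,0,0,0,0,0,0,0,0,0,0,0,0,0,0,0,0,0,0,0,0,0,0,0,0]'

```text
time: 25.05
position: [0.5099, -0.0927, 0.1185]
orientation: [-3.138, 0.002, -2.657]
contact_force: [0.4, -3.5, 12.4]
width: 0.0168
```

```bash
python3 bub.py v12.png; python3 - <<'E'
from h import *
s=observe();print(s['moment'],s['width'])
for n in ("top","scene"):
    d=get_image(n); hsv=cv2.cvtColor(d["image"],cv2.COLOR_RGB2HSV); m=cv2.inRange(hsv,(21,110,70),(33,255,255))
    k,l,st,ce=cv2.connectedComponentsWithStats(m)
    for i in range(1,k):
        v,u=np.nonzero(l==i); q=np.array([ray(d,x,y,.122)[:2] for x,y in zip(u,v)]); c=q.mean(0)
        if len(q)<10 or not(.35<c[0]<.55 and .12<c[1]<.32): continue
        vx,vy,x0,y0=cv2.fitLine(q.astype(np.float32),cv2.DIST_L2,0,.01,.01).ravel()
        print(n,len(q),c,np.degrees(np.arctan2(vy,vx)))
E
```

```text
25.1 0.11846374486519591 -2.6573322470579686 [ 0.28888396 -2.98045232 11.76187816]
blue [217 126  77  80  81  82  81  79  81  79  78  78  79  78  41  51  79 161
 189 187 187 188 194 180  99  29  43  71  71  59  63  60  65  56  57  61
  62  59  68 136 187]
max [219 180 184 188 185 186 185 184 184 183 182 181 183 184  97 128 179 185
 192 192 192 193 197 196 169  76 109 173 172 153 160 153 163 147 149 158
 161 162 124 145 195]
bubble idx 67 94 80.5
mark ((116.73529815673828, 80.94117736816406), (25.951313018798828, 8.246211051940918), 75.96376037597656)
[-0.44208602  0.00430999  1.64296174] 0.016779780190928587
scene 131 [0.42762644 0.20129225] -80.15772
```

>>> move_arm --steps '[0,0,0.04,0,0,0,0,0,0,0,0,0,0,0,0,0,0,0,0,0,0,0,0,0,0,0,0,0,0,0,0,0,0,0,0,0,0,0,0,0,0,0,0,0,0,0,0,0,0,0,0,0]'

```text
time: 26.88
position: [0.5099, -0.0927, 0.1182]
orientation: [-3.138, 0.002, -2.657]
contact_force: [0.2, -3.5, 13.5]
width: 0.0166
```

```bash
python3 bub.py v13.png && python3 -c "
from h import *
print(hand_in()); s=observe(); print(s['time'],s['contact_force'],s['width'])"
```

```text
26.925 0.11821695309391687 -2.6572936582123456 [-0.8275926  -3.43806892 14.59177998]
blue [217 127  76  81  81  83  82  80  80  80  78  79  78  80  46  48 106 183
 189 187 188 189 196 168  84  27  46  72  65  58  65  60  51  55  58  61
  62  59  68 135 188]
max [220 180 185 188 186 187 186 185 184 183 182 182 182 186 108 132 181 190
 193 193 194 195 198 193 167  77 114 175 162 151 163 151 138 144 150 158
 162 162 124 145 196]
bubble idx 66 93 79.5
mark ((116.76470947265625, 81.05883026123047), (26.19384765625, 8.246211051940918), 75.96376037597656)
the job is handed in; nothing more can be done
None
the job is handed in; nothing more can be done
```

I shut the gas cock on the larger copper pipe, then gripped the red knob, pressed the corner down and turned the knob about 1.6 rad clockwise. The job was handed in at about 27 s, still gripping and pressing.

**Last checks**
- **Bubble:** it sat within about 0.5 mm of midway between the two lines.
- **Press and grip:** the downward push was about 14 N. The grip was set to 58 N, and the tool was still.
- **Gas cock:** the lever met firm resistance of about 11 N at the end of its turn. It measured about 90° turned from the top camera and 87° from the scene camera; shut needs at least 84°. In the final check only the scene camera could still see it, and it had not moved.
- **Other things on the counter:** I touched none of them, but I did not re-measure where they stood at the end.

**What did not agree**
- **Slip in the grip:** the wing sits about 0.23 rad (14°) turned in the jaws, so the opening reads 16.6 mm instead of 14 mm.
- **Soft stop:** the hard stop gave a little, and the bubble kept shifting with extra push. I took the stop to be at a tool height of about 0.120 m, where the force and bubble readings change slope. I finished about 1.5 mm below that.

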